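# Wipe the clay chips off the kiln shelf

## Robot

A 6-joint arm with a two-finger parallel gripper is mounted at the origin on the work surface. World frame = base frame: x ahead of the robot, y to its left, z up, the work surface at z = 0. Lengths are in m, angles in rad, forces in N, time in s.
With the tool pointing down it reaches from about 0.25 to 0.775 m from the base axis. Payload 4 kg.
Tool frame: the origin (TCP) lies between the finger pads; the fingertips stand 11 mm ahead of it and the grasp point (between the pads) lies 8 mm behind it (robot.tip_extent is the z of the fingertips in the tool frame, in m); z points along the fingers, y is the line along which they close (so a half turn about z gives the same grasp; the last joint's range is limited). The gripper opens to 94 mm and grips with 3 to 60 N. Pads are 16 mm wide; open, the fingers measure 119 mm over their backs; the gripper's body (75 mm by 177 mm) begins 78 mm behind the grasp point.
Start: joints at [-1.285, 0.087, 1.371, -0, 1.684, -0.103], TCP at [0.208, -0.509, 0.217] pointing down, gripper open.
Joint ranges: [-3.1, 3.1], [-0.76, 2.03], [0.27, 2.55], [-1.08, 4.22], [0.17, 2.65], [-2.57, 2.57]. Speed limits (rad/s): [2.79, 2.79, 3.14, 3.14, 3.14, 3.14].

## Interface

Orientations are given as [roll, pitch, yaw] about the fixed x, y, z axes, in that order (R = Rz(yaw) Ry(pitch) Rx(roll)).
In Python, from bench import robot, imaging gives the robot as it stands.
- The arm moves only by the shell command python3 -m pendant 'ROWS'. ROWS is JSON, a list of rows, each a list of 7 numbers: the shift along the world's x, y, z in cm, then the turn, a rotation vector about the world's x, y, z in degrees, then the opening, from 0 (shut) to 1 (fully open). In form: [[dx, dy, dz, ax, ay, az, jaw], ...]. A call has 1 to 8 rows; each row shifts and turns the commanded pose from where the row before left it; what a row does not reach is not made up. A row lasts 1/10 s, in which the tool goes at most 50 mm and 8.59 degrees, less where a joint would pass 70% of its speed; a pose out of reach is approached as far as the arm can. A call is refused whole if a number of a shift passes 5 or a number of a turn 8.59, either way. A call with a gripper value outside its range is refused whole. The fingers move at their own pace and stop on an object; the grip force is fixed at half the most. Time passes only in rows, so rows that do not move let the fingers close. It gives the time, the measured TCP pose, the force, the opening and the grip force at its end, in the units of the state.
- robot.get_obs(): the state, without advancing time (a new reading comes with each control period).
- imaging.snapshot(name): name is "side" or "top"; returns the picture (480x640x3 uint8, red, green, blue); there is no depth.
- imaging.camera_params(name): a dict with "camera_matrix" (3x3 intrinsics, pixels), "k1" (the pictures are not rectified: a ray, as slopes to the right and down, at radius r is drawn at 1 + k1 r^2 times it, then the intrinsics apply), "R" (3x3) and "t" (3): a world point X has camera coordinates R X + t. Camera axes: x right, y down, z forward; pixel columns grow to the right and rows downward; lengths in m; the calibration is good to about 2 mm. A picture is of the moment at which its call begins. camera_params takes no time and is no camera call.
- robot.close_job(): hands the job in; it is judged then, once.
The state is a dict: "time": time; "joint_positions": joint angles; "qvel": joint speeds; "joint_torque": joint torques, N m; "tool_pos": TCP position; "ee_rot": TCP orientation; "wrist_force": force on the tool from outside, world axes, zero at the start; "wrist_torque": the same for the moment, N m; "width": finger opening in m; "finger_force": force on a finger pad.
Only numpy, scipy, OpenCV 4.12 (cv2) and the standard library are available. Lean on these libraries where they do the work, as an engineer would, in place of code of your own. Each camera call takes 0.05 s, during which the arm holds its last target. There are 200 camera calls.

## Task

Take the wooden scraper block, set it down gently behind the chips at the closed end of the kiln shelf and, with its face pressed lightly but surely on the sloping slab at both ends of the stroke, wipe all five loose clay chips along it and over the open end into the metal tray, in as many strokes as you need; move the chips only with the scraper, never with the gripper. Then stand the scraper upright on the table, wiping face down, midway between the small jug and the bowl. Leave everything else where it stands.

Things in the scene. Friction and masses are not known exactly. Their poses are not given: they have to be found in the camera images.
- board: Fixed kiln shelf in a wooden frame; z of this frame is up. Cream slab, face 160 (x) x 240 (y) mm, not level: it slopes along y by up to 3 degrees, up or down, hinging on its centre line (x axis, 55 mm above the origin). Rails 15 mm thick, tops 71 mm above the origin, along both long sides (inner faces x = -80, +80 mm) and the closed end (y = -120 mm); y = +120 mm is open.
- board_top (a point): Centre of the slab's face; axes as board (they do not follow the slope). Chips lie between y = -65 and +95 mm, and fall off the open end in +y.
- tray: Fixed open metal tray, 220 (x) x 125 (y) x 26 mm high, walls and floor 4 to 5 mm, tucked 35 mm under the overhanging open end of the shelf. Origin: centre of its underside; axes parallel to the board's.
- scraper: Beech scraper block standing upright on its wiping face: a foot 100 (x) x 30 (y) x 26 mm high, and on it a grip rib 84 (x) x 22 (y) mm up to 78 mm above the face. Origin: centre of the wiping face underneath; z up, x along its length. 120 g. Grip the rib across y, from above.
- jug: Small dark clay jug with a handle and a spout, 92 mm high, belly 80 mm across; stands on the table. Origin: centre of its foot. Its x axis points to the bowl, whose centre is 240 mm away along it.
- bowl: Dark clay bowl, 104 mm across, 48 mm high, on the table. Origin: centre of its foot.
- tall_jug: Bystander: larger dark clay jug, 115 mm high, belly 100 mm across, beyond the shelf. Origin: centre of its foot.
- jar: Bystander: white lidded jar, 52 mm across, 70 mm high, between robot and shelf. Origin: centre of its underside.
- brush: Bystander: brush lying on the table beyond the scraper, about 200 mm long. Origin: underside.
- chip0: Loose chip of fired clay on the shelf, 34 x 24 x 8 mm, flat. Origin: centre of its underside.
- chip1: Loose chip of fired clay on the shelf, 30 x 26 x 8 mm, flat. Origin: centre of its underside.
- chip2: Loose chip of fired clay on the shelf, 36 x 20 x 8 mm, flat. Origin: centre of its underside.
- chip3: Loose chip of fired clay on the shelf, 32 x 22 x 8 mm, flat. Origin: centre of its underside.
- chip4: Loose chip of fired clay on the shelf, 28 x 26 x 8 mm, flat. Origin: centre of its underside.
Not all that is in view belongs to the job. What is shaped like the chip0 but black or pink is not meant.

How it is judged:
By the outcome, as a careful person would: the job done as asked, in the order asked, and still so for the second after the job is handed in, with the robot touching nothing.
It also fails if it takes over 72 s, if anything falls off the work surface, if the arm or the gripper's body presses on something with over 40 N, if the wrist force passes 120 N, or if a joint passes its speed limit or range.

## Working session

There is one attempt and no reset: what is moved stays moved. The work goes in short steps, Python scripts to look and compute and a shell command to move; the robot and the scene stay as the last step left them, time stands still between calls to the robot, and variables do not carry over. Pictures are saved under pics/ and viewed, at most 10 in all, crops included, and the job is handed in when it is done.

```bash
ls; mkdir -p pics; cat > h.py <<'E'
import numpy as np, cv2
from bench import robot, imaging
def cam(n):
    p=imaging.camera_params(n); return np.array(p["camera_matrix"]),p["k1"],np.array(p["R"]),np.array(p["t"])
def ray(n,u,v):
    K,k,R,t=cam(n)
    s=cv2.undistortPoints(np.array([[[u,v]]],float),K,np.array([k,0,0,0.]))[0,0]
    return -R.T@t, R.T@np.array([s[0],s[1],1.])
def onz(n,u,v,z):
    o,d=ray(n,u,v); return o+d*(z-o[2])/d[2]
def tri(u1,v1,u2,v2):
    o,d=ray("top",u1,v1);p,e=ray("side",u2,v2)
    a=np.linalg.lstsq(np.c_[d,-e],p-o,rcond=None)[0]
    x,y=o+a[0]*d,p+a[1]*e
    return (x+y)/2,np.linalg.norm(x-y)
def proj(n,X):
    K,k,R,t=cam(n)
    return cv2.projectPoints(np.array(X,float).reshape(-1,3),cv2.Rodrigues(R)[0],t,K,np.array([k,0,0,0.]))[0][:,0]
E
python3 - <<'E'
from h import *
for n in("top","side"):
    im=imaging.snapshot(n); cv2.imwrite(f"pics/{n}0.png",im[:,:,::-1]); o,d=ray(n,320,240); print(n,o,d,cam(n)[0][0,0])
print(robot.get_obs())
E
```

```text
pics
top [0.30309636 0.04234887 1.42743345] [ 0.18857409 -0.01269363 -0.98202582] 534.7521573195377
side [ 0.52385706 -0.60257528  0.81543782] [ 0.06679082  0.64828256 -0.75863432] 447.39031014188856
{'time': 0.1, 'joint_positions': array([-1.28514266e+00,  8.79157727e-02,  1.37205835e+00, -2.08536989e-05,
        1.68359136e+00, -1.03073459e-01]), 'qvel': array([ 0.00087206, -0.00285551, -0.00461114,  0.00229108,  0.00048035,
        0.00204274]), 'joint_torque': array([ 1.69930405e-03, -3.41250801e+01, -3.03302300e+01,  7.19561731e-02,
        3.04739352e-02, -1.11588042e-04]), 'tool_pos': array([ 0.20833003, -0.50852673,  0.21542495]), 'ee_rot': array([-3.13962816e+00, -1.82370464e-04,  3.88724618e-01]), 'wrist_force': array([0.20316036, 0.12491425, 0.38346148]), 'wrist_torque': array([-0.01862642,  0.00308631, -0.01681445]), 'finger_force': 0.0, 'width': 0.0940289793987614}
```

View pics/top0.png

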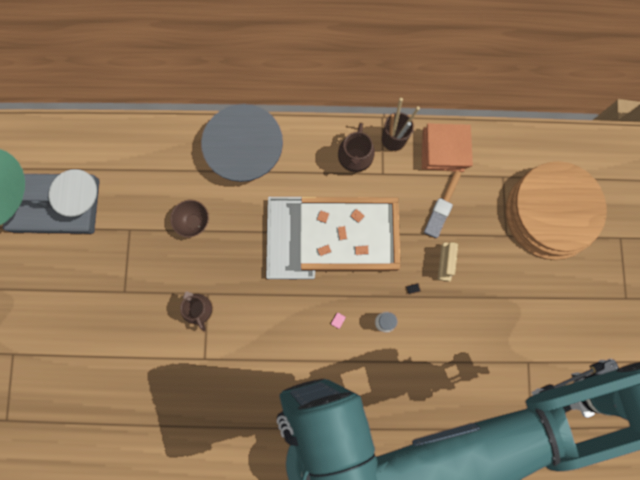

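View pics/side0.png

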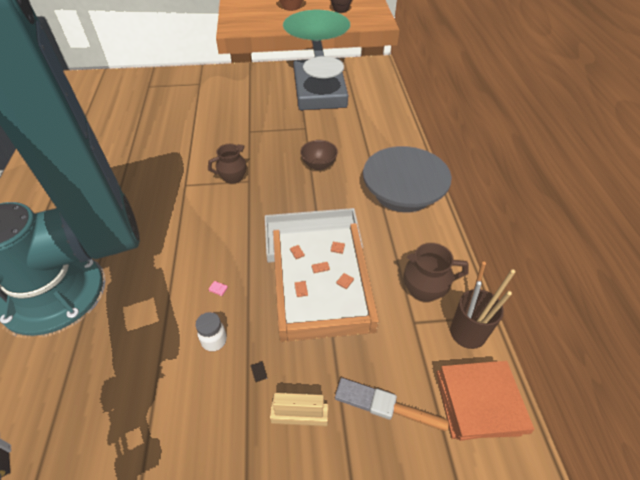

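The top view has +y to the left and +x up. The shelf is at about (350,235), tray left of it, scraper (448,261), bowl (190,218), jug (197,308), jar (386,321) and brush (440,210). I'll enlarge both views for edges.

```bash
python3 - <<'E'
import cv2,numpy as np
t=cv2.imread("pics/top0.png");s=cv2.imread("pics/side0.png")
a=cv2.resize(t[190:290,262:462],None,fx=4,fy=4,interpolation=cv2.INTER_CUBIC)
cv2.imwrite("pics/tc.png",a)
b=cv2.resize(s[205:435,255:385],None,fx=2.6,fy=2.6,interpolation=cv2.INTER_CUBIC)
c=np.zeros((598,790,3),np.uint8);c[:,:338]=b[:598,:338]
d=cv2.resize(s[135:195,200:345],None,fx=3.1,fy=3.1,interpolation=cv2.INTER_CUBIC);c[:186,340:340+d.shape[1]]=d[:186,:450]
e=cv2.resize(t[195:335,170:220],None,fx=2.8,fy=2.8,interpolation=cv2.INTER_CUBIC);c[200:592,340:480]=e[:392]
f=cv2.resize(s[385:430,265:335],None,fx=4,fy=4,interpolation=cv2.INTER_CUBIC);c[200:380,500:780]=f
cv2.imwrite("pics/sc.png",c)
from h import *
def blobs(n,lo,hi,amin=15):
    im=cv2.imread(f"pics/{n}0.png");h=cv2.cvtColor(im,cv2.COLOR_BGR2HSV);m=cv2.inRange(h,lo,hi)
    N,_,st,ce=cv2.connectedComponentsWithStats(m)
    return [(st[i].tolist(),ce[i].round(1).tolist()) for i in range(1,N) if st[i,4]>=amin]
h=cv2.cvtColor(t,cv2.COLOR_BGR2HSV);g=cv2.cvtColor(s,cv2.COLOR_BGR2HSV)
for p in[(448,261),(342,233),(303,260),(395,235),(350,268),(425,235),(190,218)]:print(p,h[p[1],p[0]],onz("top",*p,0.05).round(3))
for p in[(300,400),(320,268),(330,300),(330,328),(282,300),(319,157)]:print(p,g[p[1],p[0]])
E
```

```text
(448, 261) [ 19  81 192] [ 0.517 -0.312  0.05 ]
(342, 233) [ 11 126 198] [ 0.587 -0.033  0.05 ]
(303, 260) [ 37  10 222] [0.514 0.068 0.05 ]
(395, 235) [ 15 122 199] [ 0.584 -0.173  0.05 ]
(350, 268) [ 14 128 172] [ 0.495 -0.054  0.05 ]
(425, 235) [ 16 116 127] [ 0.586 -0.253  0.05 ]
(190, 218) [ 9 88 99] [0.621 0.369 0.05 ]
(300, 400) [ 19 101 224]
(320, 268) [  9 137 211]
(330, 300) [ 27  12 231]
(330, 328) [ 13 135 181]
(282, 300) [ 13 141 205]
(319, 157) [  9  78 127]
```

View pics/tc.png

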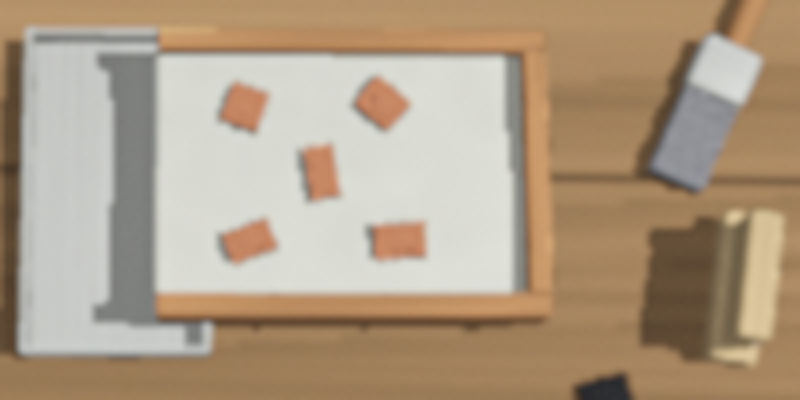

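View pics/sc.png

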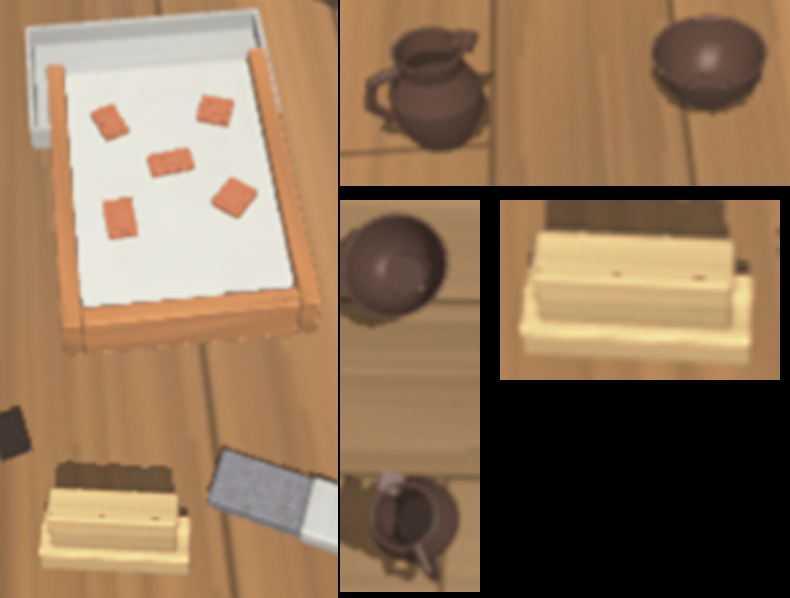

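The crop shows the board's rail edges, closed end right, and five chips ordered 2-1-2 across the slab; the scraper rib top is at crop corners (757,210), (785,213), (773,341), (740,337). Now for positions.

```bash
python3 - <<'E'
from h import *
T=lambda x,y:(262+(x+.5)/4-.5,190+(y+.5)/4-.5)
S=lambda x,y:(255+(x+.5)/2.6-.5,205+(y+.5)/2.6-.5)
F=lambda x,y:(265+(x-499.5)/4-.5,385+(y-199.5)/4-.5)
print("rail outer +x edge closed/open",onz("top",*T(543,33),.071),onz("top",*T(157,33),.071))
print("lower rail inner edge closed/open",onz("top",*T(527,294),.071),onz("top",*T(157,294),.071))
print("outer closed edge",onz("top",*T(545,34),.071),onz("top",*T(550,294),.071))
print("side: closed rail outer top corners",onz("side",*S(66,327),.071),onz("side",*S(315,300),.071))
print("side: rail open ends outer",onz("side",*S(48,66),.071),onz("side",*S(262,50),.071))
print("rib top (top)",[onz("top",*T(*p),.078).round(4) for p in[(757,210),(785,213),(773,341),(740,337)]])
print("rib top (side)",[onz("side",*F(*p),.078).round(4) for p in[(537,234),(733,240),(733,281),(533,274)]])
print("foot bottom side",[onz("side",*F(*p),0).round(4) for p in[(523,353),(750,361)]])
g={}
for n in("top","side"):
    im=cv2.imread(f"pics/{n}0.png");h=cv2.cvtColor(im,cv2.COLOR_BGR2HSV)
    x0,y0,x1,y1=(302,203,388,266) if n=="top" else (284,232,358,308)
    m=cv2.inRange(h,(0,90,100),(20,255,255));k=np.zeros_like(m);k[y0:y1,x0:x1]=m[y0:y1,x0:x1]
    N,_,st,ce=cv2.connectedComponentsWithStats(k);g[n]=[ce[i] for i in range(1,N) if 40<st[i,4]<400]
    m=cv2.inRange(h,(0,0,0),(255,255,100))
    print(n,np.round(g[n],1).tolist())
for a in g["top"]:
    print("chip",*min(((*tri(*a,*b),) for b in g["side"]),key=lambda r:r[1]))
for n,(u,v),(w,x) in(("open edge-",(157,294),(66,68)),("open edge +",(157,54),(236,58))):print(n,*tri(*T(u,v),*S(w,x)))
# dark pots
im=cv2.imread("pics/top0.png");k=cv2.inRange(im,(0,0,0),(90,85,110))
for nm,(a,b,c,d) in dict(bowl=(165,195,215,242),jug=(172,285,220,335)).items():
    m=np.zeros_like(k);m[b:d,a:c]=k[b:d,a:c]
    c=max(cv2.findContours(m,0,2)[0],key=cv2.contourArea);(u,v),r=cv2.minEnclosingCircle(c);print(nm,u,v,r,onz("top",u,v,.048),cv2.boundingRect(c))
e=lambda x,y:(170+(x-339.5)/2.8-.5,195+(y-199.5)/2.8-.5)
print("bowl rim",onz("top",*e(394,265),.048), onz("top",*e(444,265),.048)-onz("top",*e(343,265),.048))
q=lambda x,y:(200+(x-339.5)/3.1-.5,135+(y+.5)/3.1-.5)
print("jug belly top",onz("top",*e(413,517),.045),"side belly centre",onz("side",*q(437,95),.045),"rim",tri(*e(409,514),*q(432,48)),"bowl side",onz("side",*q(709,57),.040))
E
```

```text
rail outer +x edge closed/open [ 0.68001793 -0.17766082  0.071     ] [0.6752515  0.07652893 0.071     ]
lower rail inner edge closed/open [ 0.5061322  -0.16468572  0.071     ] [0.50248729 0.07294912 0.071     ]
outer closed edge [ 0.67936126 -0.17897569  0.071     ] [ 0.50635036 -0.17955763  0.071     ]
side: closed rail outer top corners [ 0.493326   -0.18114886  0.071     ] [ 0.67523518 -0.17570105  0.071     ]
side: rail open ends outer [0.48789539 0.07260946 0.071     ] [0.67387945 0.07369229 0.071     ]
rib top (top) [array([ 0.5622, -0.3142,  0.078 ]), array([ 0.5605, -0.3326,  0.078 ]), array([ 0.4769, -0.3218,  0.078 ]), array([ 0.4792, -0.3004,  0.078 ])]
rib top (side) [array([ 0.4787, -0.3019,  0.078 ]), array([ 0.5602, -0.312 ,  0.078 ]), array([ 0.5584, -0.3289,  0.078 ]), array([ 0.4765, -0.3185,  0.078 ])]
foot bottom side [array([ 0.4661, -0.3231,  0.    ]), array([ 0.566 , -0.3357,  0.    ])]
top [[322.5, 216.2], [356.8, 215.4], [341.7, 232.5], [323.8, 249.9], [361.7, 249.7], [344.5, 264.5]]
side [[355.4, 241.6], [337.3, 247.0], [296.7, 251.7], [320.1, 267.0], [344.7
[... 361 characters left out ...]
 -0.04122627 -0.00605037] 0.028339069190401137
open edge- [0.50313957 0.07304776 0.06633703] 6.686075054378717e-05
open edge + [0.65728887 0.0758033  0.06279315] 0.011475635449669674
bowl 185.64706420898438 220.1764678955078 22.864973068237305 [0.61541932 0.38063808 0.048     ] (165, 200, 43, 40)
jug 188.5 311.5 24.789209365844727 [0.37596903 0.35866903 0.048     ] (172, 293, 40, 38)
bowl rim [0.62175907 0.37221975 0.048     ] [ 0.0015583  -0.09585648  0.        ]
jug belly top [0.38568209 0.3411981  0.045     ] side belly centre [0.38214152 0.33796357 0.045     ] rim (array([0.38553516, 0.3335561 , 0.09792976]), np.float64(0.0009177062309451034)) bowl side [0.61926879 0.37292746 0.04      ]
```

Board is at about (0.583, -0.0445), yaw about 1°. The scraper is at (0.519, -0.316), yaw about -7.5°. The bowl is at (0.6205, 0.3725) and the jug at (0.3845, 0.339); they are 238 mm apart, against 240 given. Moving above the scraper.

```bash
python3 -m pendant '[[3.9,2.4,-0.5,0,0,-5,1],[3.9,2.4,-0.5,0,0,-5,1],[3.9,2.4,-0.5,0,0,-5,1],[3.9,2.4,-0.5,0,0,-5,1],[3.9,2.4,-0.5,0,0,-5,1],[3.9,2.4,-0.5,0,0,-4.8,1],[3.9,2.4,-0.5,0,0,0,1],[3.8,2.5,-0.5,0,0,0,1]]'; python3 -m pendant '[[0,0,0,0,0,0,1],[0,0,0,0,0,0,1]]'
```

```text
time: 0.9
tool_pos: [0.5207, -0.3146, 0.1756]
ee_rot: [-3.141, 0.001, -0.131]
wrist_force: [0.5, -0.3, -0.2]
width: 0.0939
finger_force: 0.0
time: 1.1
tool_pos: [0.5196, -0.3151, 0.1754]
ee_rot: [-3.141, 0.002, -0.129]
wrist_force: [0.1, -0.4, -0.1]
width: 0.0938
finger_force: 0.0
```

```bash
python3 -m pendant '[[0,-0.1,-4,0,0,0,1],[0,0,-4,0,0,0,1],[0,0,-3,0,0,0,1],[0,0,-1.5,0,0,0,1],[0,0,0,0,0,0,1]]'; python3 -m pendant '[[0,0,0,0,0,0,0],[0,0,0,0,0,0,0],[0,0,0,0,0,0,0],[0,0,0,0,0,0,0],[0,0,0,0,0,0,0],[0,0,0,0,0,0,0],[0,0,0,0,0,0,0],[0,0,0,0,0,0,0]]'
```

```text
time: 1.6
tool_pos: [0.517, -0.317, 0.049]
ee_rot: [-3.139, 0.005, -0.133]
wrist_force: [0.1, 0.1, 0.2]
width: 0.0945
finger_force: 0.0
time: 2.4
tool_pos: [0.5195, -0.3169, 0.0514]
ee_rot: [-3.142, 0.0, -0.131]
wrist_force: [0.2, 0.6, 0.4]
width: 0.0331
finger_force: 0.0
```

```bash
python3 -m pendant '[[0,0,0,0,0,0,0],[0,0,0,0,0,0,0],[0,0,0,0,0,0,0],[0,0,0,0,0,0,0]]';python3 -m pendant '[[0,0,1,0,0,0,0],[0,0,3,0,0,0,0],[0,0,4,0,0,0,0],[0,0,4,0,0,0,0],[0,0,0,0,0,0,0],[0,0,0,0,0,0,0]]'
```

```text
time: 2.8
tool_pos: [0.5195, -0.3168, 0.0514]
ee_rot: [-3.141, 0.0, -0.131]
wrist_force: [0.1, 1.0, -0.7]
width: 0.0218
finger_force: 30.0
time: 3.4
tool_pos: [0.52, -0.3174, 0.1731]
ee_rot: [3.14, -0.003, -0.131]
wrist_force: [0.2, 0.2, -3.3]
width: 0.0219
finger_force: 30.0
```

```bash
python3 -m pendant '[[1.8,3.57,0,0,0,1.7,0],[1.8,3.57,0,0,0,1.7,0],[1.8,3.57,0,0,0,1.7,0],[1.8,3.57,0,0,0,1.7,0],[1.8,3.5,0,0,0,1.7,0],[0,0,-2.5,0,0,0,0],[0,0,-2.5,0,0,0,0],[0,0,0,0,0,0,0]]';python3 -m pendant '[[0,0,0,0,0,0,0],[0,0,0,0,0,0,0]]'; python3 - <<'E'
from h import *
a=[cv2.resize(imaging.snapshot(n)[:,:,::-1],None,fx=1,fy=1) for n in("top","side")]
c=np.zeros((440,800,3),np.uint8);c[:300,:420]=cv2.resize(a[0][180:280,270:410],None,fx=3,fy=3);c[:440,420:]=cv2.resize(a[1][180:400,210:400],None,fx=2,fy=2);cv2.imwrite("pics/p1.png",c)
E
```

```text
time: 4.2
tool_pos: [0.6053, -0.1373, 0.1138]
ee_rot: [-3.137, 0.014, 0.018]
wrist_force: [-0.3, -0.1, -2.3]
width: 0.0218
finger_force: 30.0
time: 4.4
tool_pos: [0.6098, -0.1396, 0.1222]
ee_rot: [3.141, -0.001, 0.017]
wrist_force: [0.9, -0.2, -1.2]
width: 0.0214
finger_force: 30.0
```

View pics/p1.png

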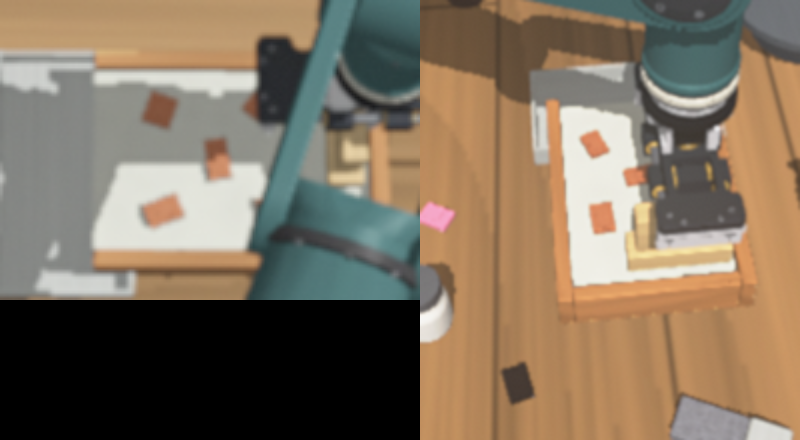

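The scraper is level and between the rails, with the chips ahead of it. Lowering slowly.

```bash
python3 -m pendant '[[0,0,-0.3,0,0,0,0],[0,0,-0.3,0,0,0,0],[0,0,-0.2,0,0,0,0],[0,0,0,0,0,0,0]]';for i in 1 2 ; do :; done; python3 -m pendant '[[0,0,-0.15,0,0,0,0],[0,0,-0.15,0,0,0,0],[0,0,0,0,0,0,0]]'; python3 -m pendant '[[0,0,-0.15,0,0,0,0],[0,0,0,0,0,0,0],[0,0,0,0,0,0,0]]'
```

```text
time: 4.9
tool_pos: [0.6091, -0.1391, 0.1129]
ee_rot: [-3.141, 0.001, 0.017]
wrist_force: [0.4, -0.7, -2.3]
width: 0.0221
finger_force: 30.0
time: 5.2
tool_pos: [0.6093, -0.1391, 0.1102]
ee_rot: [-3.141, 0.001, 0.017]
wrist_force: [0.1, -0.1, -1.4]
width: 0.0219
finger_force: 30.0
time: 5.5
tool_pos: [0.6095, -0.1392, 0.109]
ee_rot: [3.142, 0.0, 0.017]
wrist_force: [-0.2, -0.6, -2.1]
width: 0.0219
finger_force: 30.0
```

```bash
python3 -m pendant '[[0,0,-0.1,0,0,0,0],[0,0,0,0,0,0,0]]'; python3 -m pendant '[[0,0,-0.1,0,0,0,0],[0,0,0,0,0,0,0]]'; python3 -m pendant '[[0,0,-0.1,0,0,0,0],[0,0,0,0,0,0,0]]'
```

```text
time: 5.7
tool_pos: [0.6095, -0.1392, 0.1081]
ee_rot: [3.141, -0.0, 0.017]
wrist_force: [-0.5, 0.1, -1.7]
width: 0.0221
finger_force: 30.0
time: 5.9
tool_pos: [0.6096, -0.1392, 0.108]
ee_rot: [3.141, -0.001, 0.017]
wrist_force: [-1.1, 0.5, 3.3]
width: 0.0216
finger_force: 30.0
time: 6.1
tool_pos: [0.6097, -0.1392, 0.108]
ee_rot: [3.141, -0.001, 0.017]
wrist_force: [-1.6, 1.0, 7.7]
width: 0.022
finger_force: 30.0
```

```bash
python3 -c "
from bench import robot;o=robot.get_obs();print(o['wrist_force'],o['wrist_torque'],o['tool_pos'])"
```

```text
[-1.60958006  0.96941523  7.74795743] [0.28559516 0.77654209 0.04232283] [ 0.6096541  -0.13918316  0.10796217]
```

```bash
python3 -m pendant '[[-0.02,1,0,0,0,0,0],[-0.02,1,0,0,0,0,0],[-0.02,1,0,0,0,0,0],[-0.02,1,0,0,0,0,0],[0,0,0,0,0,0,0]]'
```

```text
time: 6.6
tool_pos: [0.61, -0.099, 0.1081]
ee_rot: [3.14, -0.004, 0.018]
wrist_force: [0.5, -0.4, 5.6]
width: 0.0216
finger_force: 30.0
```

```bash
python3 -m pendant '[[-0.02,1,-0.04,-0.35,0,0,0],[-0.02,1,-0.03,-0.35,0,0,0],[-0.02,1,-0.012,0,0,0,0],[-0.02,1,-0.012,0,0,0,0],[-0.02,1,-0.012,0,0,0,0],[0,0,0,0,0,0,0]]'
```

```text
time: 7.2
tool_pos: [0.6098, -0.0496, 0.1083]
ee_rot: [3.127, -0.006, 0.018]
wrist_force: [0.7, -0.7, 9.5]
width: 0.0216
finger_force: 30.0
```

```bash
python3 -m pendant '[[-0.02,1,0,0.3,0,0,0],[-0.02,1,0,0.3,0,0,0],[-0.02,1,0,0.2,0,0,0],[-0.02,1,0,0,0,0,0],[0,0,0,0,0,0,0]]'; python3 -c "
from bench import robot;o=robot.get_obs();print(o['wrist_force'],o['wrist_torque'],o['tool_pos'])"
```

```text
time: 7.7
tool_pos: [0.6089, -0.0098, 0.1082]
ee_rot: [3.14, -0.006, 0.018]
wrist_force: [0.7, -1.3, 8.9]
width: 0.0219
finger_force: 30.0
[ 0.65890595 -1.27785979  8.87260875] [-0.36255227  0.33142448  0.03573699] [ 0.6089185  -0.00979654  0.10815267]
```

```bash
python3 -m pendant '[[-0.02,1,0,0,0,0,0],[-0.02,1,0,0,0,0,0],[-0.02,1,0,0,0,0,0],[-0.02,1,0,0,0,0,0],[0,0,0,0,0,0,0]]'; python3 - <<'E'
from h import *
print(robot.get_obs()["wrist_torque"])
a=[imaging.snapshot(n)[:,:,::-1] for n in("top","side")]
c=np.zeros((440,800,3),np.uint8);c[:300,:420]=cv2.resize(a[0][180:280,250:390],None,fx=3,fy=3);c[:440,420:]=cv2.resize(a[1][180:400,210:400],None,fx=2,fy=2);cv2.imwrite("pics/p2.png",c)
E
```

```text
time: 8.2
tool_pos: [0.6081, 0.0304, 0.1082]
ee_rot: [3.141, -0.006, 0.018]
wrist_force: [0.1, -1.2, 8.5]
width: 0.022
finger_force: 30.0
[-0.34092128  0.29070678  0.11730435]
```

View pics/p2.png

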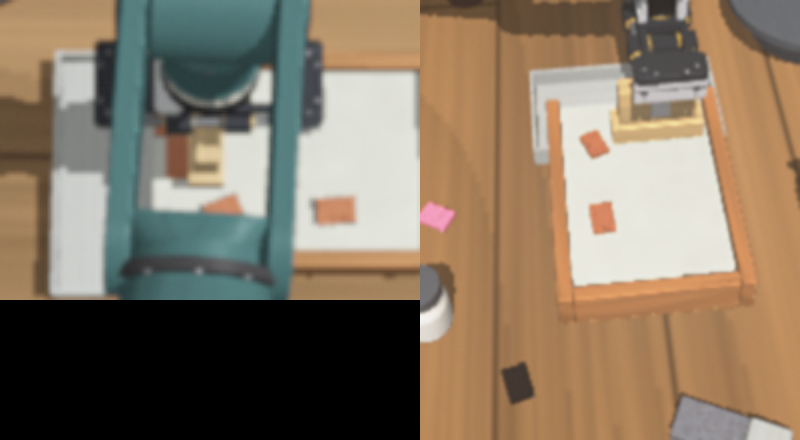

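The two far chips and the middle one are ahead of the foot; the two near ones remain for stroke two. Finishing the stroke.

```bash
python3 -m pendant '[[-0.02,1,0,0,0,0,0],[-0.02,1,0,0,0,0,0],[-0.02,1,0,0,0,0,0],[-0.02,1,0,0,0,0,0],[0,0.2,0,0,0,0,0],[0,0,0,0,0,0,0],[0,0,0,0,0,0,0]]'; python3 - <<'E'
from h import *
print(robot.get_obs()["wrist_torque"])
a=[imaging.snapshot(n)[:,:,::-1] for n in("top","side")]
c=np.zeros((440,800,3),np.uint8);c[:300,:420]=cv2.resize(a[0][180:280,250:390],None,fx=3,fy=3);c[:440,420:]=cv2.resize(a[1][180:400,210:400],None,fx=2,fy=2);cv2.imwrite("pics/p3.png",c)
E
```

```text
time: 9.0
tool_pos: [0.6072, 0.0716, 0.1081]
ee_rot: [3.141, -0.006, 0.017]
wrist_force: [0.3, -2.1, 8.9]
width: 0.0219
finger_force: 30.0
[-0.58873018  0.41614047  0.14372155]
```

View pics/p3.png

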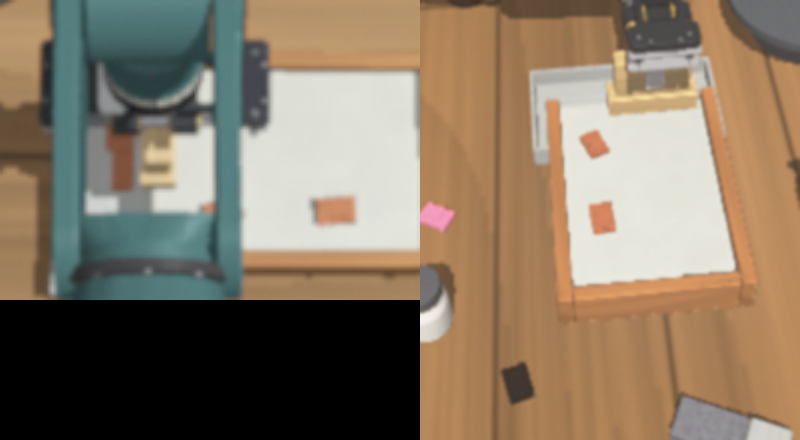

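```bash
python3 -m pendant '[[0,-0.3,1,0,0,0,0],[0,0,3,0,0,0,0],[-0.9,-3.5,0,0,0,0,0],[-0.9,-3.5,0,0,0,0,0],[-0.9,-3.5,0,0,0,0,0],[-0.9,-3.5,0,0,0,0,0],[-0.9,-3.5,0,0,0,0,0],[-0.25,-3.35,0,0,0,0,0]]'; python3 -m pendant '[[0,0,0,0,0,0,0],[0,0,-1,0,0,0,0],[0,0,-1,0,0,0,0],[0,0,-0.8,0,0,0,0],[0,0,-0.4,0,0,0,0],[0,0,0,0,0,0,0],[0,0,0,0,0,0,0]]'
```

```text
time: 9.9
tool_pos: [0.5566, -0.1399, 0.1443]
ee_rot: [-3.139, 0.001, 0.017]
wrist_force: [0.2, 0.5, -1.8]
width: 0.0215
finger_force: 30.0
time: 10.6
tool_pos: [0.558, -0.1382, 0.1129]
ee_rot: [-3.14, -0.0, 0.018]
wrist_force: [0.4, 0.1, -1.5]
width: 0.0215
finger_force: 30.0
```

```bash
python3 -m pendant '[[0.1,0,-0.2,0,0,0,0],[0,0,-0.15,0,0,0,0],[0,0,0,0,0,0,0]]'; python3 -m pendant '[[0,0,-0.1,0,0,0,0],[0,0,0,0,0,0,0]]'; python3 -m pendant '[[0,0,-0.1,0,0,0,0],[0,0,0,0,0,0,0]]'
```

```text
time: 10.9
tool_pos: [0.5588, -0.1387, 0.1094]
ee_rot: [-3.14, 0.0, 0.017]
wrist_force: [0.7, 0.2, -1.1]
width: 0.0218
finger_force: 30.0
time: 11.1
tool_pos: [0.5587, -0.1387, 0.1084]
ee_rot: [-3.14, 0.0, 0.017]
wrist_force: [-0.1, 0.7, -2.0]
width: 0.0217
finger_force: 30.0
time: 11.3
tool_pos: [0.559, -0.1388, 0.108]
ee_rot: [-3.14, -0.001, 0.017]
wrist_force: [-0.5, 0.4, 0.7]
width: 0.0219
finger_force: 30.0
```

```bash
python3 -m pendant '[[0,0,-0.1,0,0,0,0],[0,0,-0.07,0,0,0,0],[0,0,0,0,0,0,0]]';python3 -m pendant '[[-0.02,1,0,0,0,0,0],[-0.02,1,-0.01,0,0,0,0],[-0.02,1,-0.01,0,0,0,0],[-0.02,1,-0.01,0,0,0,0],[-0.02,1,-0.01,0,0,0,0],[-0.02,1,-0.01,0,0,0,0],[0,0,0,0,0,0,0]]'
```

```text
time: 11.6
tool_pos: [0.559, -0.1388, 0.108]
ee_rot: [-3.141, -0.001, 0.017]
wrist_force: [-3.4, 1.8, 7.2]
width: 0.0216
finger_force: 30.0
time: 12.3
tool_pos: [0.5593, -0.0789, 0.1081]
ee_rot: [3.141, -0.005, 0.018]
wrist_force: [0.1, -0.0, 7.7]
width: 0.0218
finger_force: 30.0
```

```bash
python3 -m pendant '[[-0.02,1,0,0,0,0,0],[-0.02,1,0,0,0,0,0],[-0.02,1,0,0,0,0,0],[-0.02,1,0,0,0,0,0],[-0.02,1,0,0,0,0,0],[-0.02,1,0,0,0,0,0],[-0.02,1,0,0,0,0,0],[0,0,0,0,0,0,0]]';python3 -m pendant '[[-0.02,1,0,0,0,0,0],[-0.02,1,0,0,0,0,0],[-0.02,1,0,0,0,0,0],[-0.02,1,0,0,0,0,0],[0,0,0,0,0,0,0]]'
```

```text
time: 13.1
tool_pos: [0.558, -0.0088, 0.1081]
ee_rot: [3.141, -0.005, 0.018]
wrist_force: [0.5, -0.9, 6.7]
width: 0.022
finger_force: 30.0
time: 13.6
tool_pos: [0.5572, 0.0313, 0.1081]
ee_rot: [3.142, -0.006, 0.018]
wrist_force: [1.0, -1.1, 6.9]
width: 0.0217
finger_force: 30.0
```

```bash
python3 -m pendant '[[-0.02,1,-0.02,0,0,0,0],[-0.02,1,-0.02,0,0,0,0],[-0.02,1,0,0,0,0,0],[-0.02,1,0,0,0,0,0],[0,0.1,0,0,0,0,0],[0,0,0,0,0,0,0],[0,0,0,0,0,0,0]]'; python3 -m pendant '[[0,-0.3,1,0,0,0,0],[0,0,3,0,0,0,0],[0,0,4,0,0,0,0],[0,-4.5,0,0,0,0,0],[0,-4.8,0,0,0,0,0],[0,-4.8,0,0,0,0,0],[0,-4.8,0,0,0,0,0],[0,-4.8,0,0,0,0,0]]';  python3 - <<'E'
from h import *
a=[imaging.snapshot(n)[:,:,::-1] for n in("top","side")]
c=np.zeros((440,800,3),np.uint8);c[:300,:420]=cv2.resize(a[0][180:280,250:390],None,fx=3,fy=3);c[:440,420:]=cv2.resize(a[1][180:400,210:400],None,fx=2,fy=2);cv2.imwrite("pics/p4.png",c)
E
```

```text
time: 14.3
tool_pos: [0.5566, 0.0715, 0.1081]
ee_rot: [3.141, -0.006, 0.017]
wrist_force: [1.1, -2.5, 8.4]
width: 0.0217
finger_force: 30.0
time: 15.1
tool_pos: [0.5542, -0.1694, 0.1847]
ee_rot: [-3.14, 0.0, 0.017]
wrist_force: [0.7, -0.4, -0.2]
width: 0.0218
finger_force: 30.0
```

View pics/p4.png

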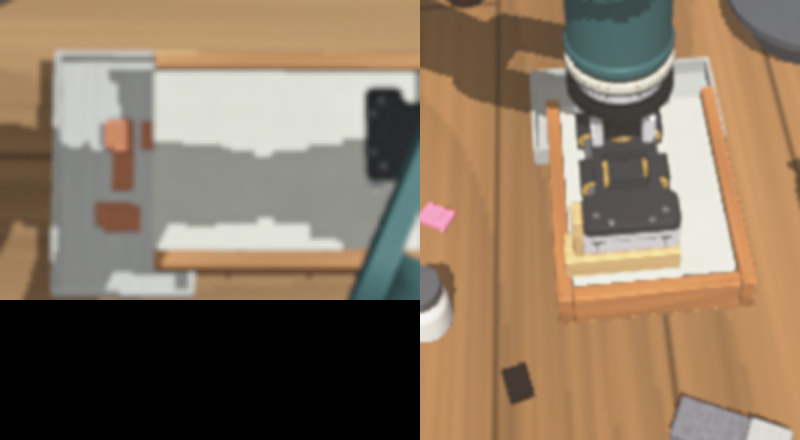

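The slab looks clear and at least four chips can be seen in the tray. I'll carry the scraper to its standing place and check the slab again from there.

```bash
python3 -m pendant '[[-0.4,4.4,0,0,0,0,0],[-0.4,4.4,0,0,0,0,0],[-0.4,4.4,0,0,0,0,0],[-0.4,4.4,0,0,0,0,0],[-0.4,4.4,0,0,0,0,0],[-0.5,4.4,0,0,0,0,0],[-0.5,4.4,0,0,0,0,0],[-0.5,4.4,0,0,0,0,0]]';python3 -m pendant '[[-0.5,4.4,0,0,0,0,0],[-0.5,4.4,0,0,0,0,0],[-0.5,4.4,0,0,0,0,0],[-0.4,4.4,0,0,0,0,0],[0,0,0,0,0,0,0],[0,0,0,0,0,0,0],[0,0,0,0,0,0,0]]';  python3 - <<'E'
from h import *
a=[imaging.snapshot(n)[:,:,::-1] for n in("top","side")]
c=np.zeros((560,800,3),np.uint8);c[:560,:400]=cv2.resize(a[0][190:330,170:270+0],(400,560));c[:220,400:]=cv2.resize(a[0][190:280,262:402],(400,220));c[220:,400:]=cv2.resize(a[1][190:360,200:400],(400,340));cv2.imwrite("pics/p5.png",c)
cv2.imwrite("pics/t5.png",a[0]);cv2.imwrite("pics/s5.png",a[1])
E
```

```text
time: 16.0
tool_pos: [0.5185, 0.1868, 0.1848]
ee_rot: [-3.139, 0.0, 0.018]
wrist_force: [0.3, -0.6, -0.4]
width: 0.0219
finger_force: 30.0
time: 16.7
tool_pos: [0.5003, 0.3597, 0.1846]
ee_rot: [-3.141, 0.001, 0.017]
wrist_force: [0.1, -0.4, -1.0]
width: 0.022
finger_force: 30.0
```

View pics/p5.png

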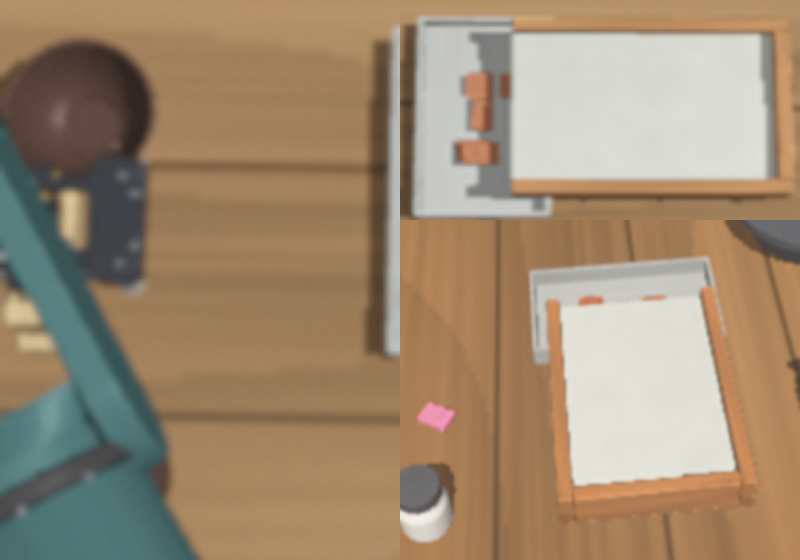

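The slab is empty and the chips are in the tray, with no orange seen elsewhere. Placing the scraper at about (0.503, 0.355).

```bash
python3 -m pendant '[[0.3,-0.45,-2,0,0,0,0],[0,0,-3,0,0,0,0],[0,0,-3,0,0,0,0],[0,0,-2.5,0,0,0,0],[0,0,-1.3,0,0,0,0],[0,0,-0.5,0,0,0,0],[0,0,0,0,0,0,0],[0,0,0,0,0,0,0]]';python3 -m pendant '[[0,0,-0.2,0,0,0,0],[0,0,-0.1,0,0,0,0],[0,0,0,0,0,0,0]]'
```

```text
time: 17.6
tool_pos: [0.5047, 0.3562, 0.0637]
ee_rot: [-3.138, -0.003, 0.017]
wrist_force: [0.0, 0.1, -1.4]
width: 0.0218
finger_force: 30.0
time: 17.9
tool_pos: [0.5037, 0.356, 0.0593]
ee_rot: [-3.14, -0.001, 0.017]
wrist_force: [0.1, -0.1, -2.3]
width: 0.0219
finger_force: 30.0
```

```bash
python3 -m pendant '[[0,-0.1,-0.3,0,0,0,0],[0,0,-0.2,0,0,0,0],[0,0,-0.1,0,0,0,0],[0,0,0,0,0,0,0]]';python3 -m pendant '[[0,0,-0.1,0,0,0,0],[0,0,0,0,0,0,0],[0,0,0,0,0,0,0]]'
```

```text
time: 18.3
tool_pos: [0.5033, 0.3547, 0.0524]
ee_rot: [-3.14, 0.001, 0.017]
wrist_force: [0.3, -0.2, -1.4]
width: 0.0218
finger_force: 30.0
time: 18.6
tool_pos: [0.5036, 0.3548, 0.0519]
ee_rot: [-3.14, -0.0, 0.017]
wrist_force: [-0.5, 0.1, -1.4]
width: 0.022
finger_force: 30.0
```

```bash
python3 -m pendant '[[0,0,-0.1,0,0,0,0],[0,0,0,0,0,0,0],[0,0,0,0,0,0,0]]'
```

```text
time: 18.9
tool_pos: [0.5038, 0.3549, 0.0515]
ee_rot: [-3.14, -0.001, 0.017]
wrist_force: [-0.3, -0.7, 0.9]
width: 0.0218
finger_force: 30.0
```

```bash
python3 -m pendant '[[0,0,0,0,0,0,0.6],[0,0,0,0,0,0,0.6],[0,0,0,0,0,0,0.6],[0,0,0,0,0,0,0.6],[0,0,0,0,0,0,0.6],[0,0,0,0,0,0,0.6]]';python3 -m pendant '[[0,0,2,0,0,0,0.6],[0,0,4,0,0,0,0.6],[0,0,4.5,0,0,0,0.6],[0,0,4.5,0,0,0,0.6],[-1,-4,1,0,0,0,0.6],[-1,-4.5,1,0,0,0,0.6],[-1,-4.5,0,0,0,0,0.6],[-1,-4.5,0,0,0,0,0.6]]';python3 -m pendant '[[-1,-4.5,0,0,0,0,0.6],[-1,-4.5,0,0,0,0,0.6],[-1,-4.5,0,0,0,0,0.6],[-1,-4.5,0,0,0,0,0.6],[-1,-4.5,0,0,0,0,0.6],[-1,-4.5,0,0,0,0,0.6],[0,0,0,0,0,0,0.6],[0,0,0,0,0,0,0.6]]';  python3 - <<'E'
from h import *
a=[imaging.snapshot(n)[:,:,::-1] for n in("top","side")]
c=np.zeros((600,800,3),np.uint8);c[:600,:400]=cv2.resize(a[0][190:340,170:270],(400,600));c[:312,400:]=cv2.resize(a[1][130:208,200:300+0],(400,312));c[312:600,400:]=cv2.resize(a[1][110:400,180:583],(400,288));cv2.imwrite("pics/p6.png",c)
cv2.imwrite("pics/t6.png",a[0]);cv2.imwrite("pics/s6.png",a[1])
E
```

```text
time: 19.5
tool_pos: [0.5036, 0.3548, 0.0508]
ee_rot: [-3.14, 0.0, 0.017]
wrist_force: [-0.2, 0.5, -0.2]
width: 0.0562
finger_force: 0.0
time: 20.3
tool_pos: [0.4632, 0.1784, 0.2215]
ee_rot: [-3.14, -0.002, 0.018]
wrist_force: [0.9, -0.7, -0.3]
width: 0.0563
finger_force: 0.0
time: 21.1
tool_pos: [0.4034, -0.0908, 0.221]
ee_rot: [-3.139, -0.0, 0.014]
wrist_force: [1.1, 0.6, 0.2]
width: 0.0566
finger_force: 0.0
```

View pics/p6.png

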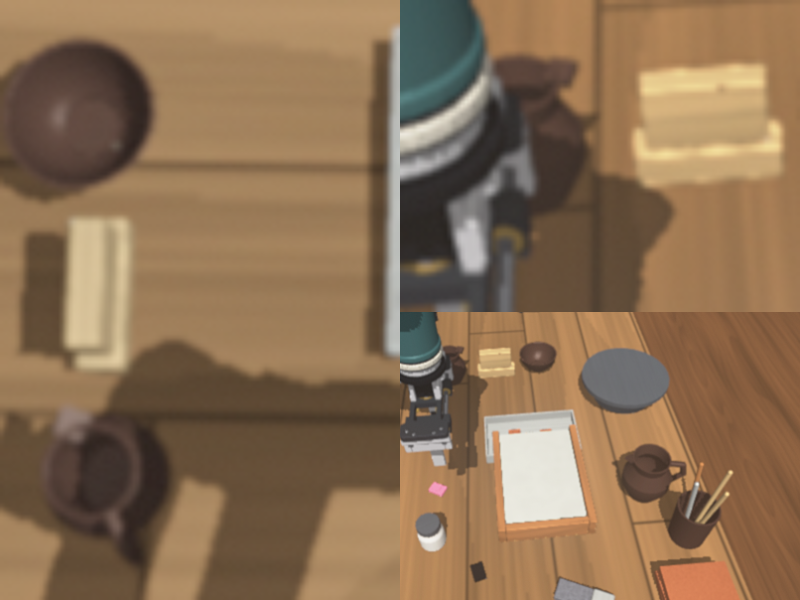

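```bash
python3 - <<'E'
from h import *
f=lambda x,y:(170+(x+.5)/4-.5,190+(y+.5)/4-.5)
print("belly",onz("top",*f(115,480),.04),"rim",onz("top",*f(93,474),.092))
b=(onz("top",*f(79,115),.048)); print("bowl",b)
print("rib top",np.mean([onz("top",*f(*p),.078) for p in[(70,217),(106,217),(103,350),(65,350)]],0))
E
```

```text
belly [0.38166736 0.33525375 0.04      ] rim [0.38216869 0.33816165 0.092     ]
bowl [0.62046772 0.3710462  0.048     ]
rib top [0.5037848  0.35268649 0.078     ]
```

```bash
python3 -c "
from bench import robot;print(robot.close_job())"
```

```text
the job is handed in; nothing more can be done
None
```

I handed the job in at about 21 s: the slab is wiped clear in two strokes and the scraper stands upright about 3 mm from the jug–bowl midpoint, but only four chips could be made out in the tray, so I take the fifth to be hidden under the overhang or in the pile.

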